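# Fetch the hotend from behind the jars

### The arm

A 6-joint arm with a two-finger parallel gripper is mounted at the origin on the work surface. World frame = base frame: x ahead of the robot, y to its left, z up, the work surface at z = 0. Lengths are in m, angles in rad, forces in N, time in s.
With the tool pointing down it reaches from about 0.275 to 0.825 m from the base axis. Payload 5.2 kg.
Tool frame: the origin (TCP) lies between the finger pads; the fingertips stand 22 mm ahead of it and the grasp point (between the pads) lies 3 mm ahead of it; z points along the fingers, y is the direction in which the jaws open and shut (so a half turn about z gives the same grasp; the last joint's range is limited). The gripper opens to 93 mm and grips with 3 to 60 N. Pads are 15 mm wide; open, the fingers measure 128 mm over their backs; the gripper's body (75 mm by 188 mm) begins 65 mm behind the grasp point.
Start: joints at [-1.509, 0.259, 1.535, -0, 1.348, -0.203], TCP at [0.144, -0.531, 0.241] pointing down, gripper open.
Joint ranges: [-3.14, 3.14], [-0.91, 2.08], [0.19, 2.58], [-1.22, 4.36], [0.22, 2.71], [-3.12, 3.12]. Speed limits (rad/s): [2.57, 2.57, 3.14, 3.14, 3.14, 3.14].

### API

Orientations are given as a rotation vector (axis times angle).
In Python, from station import r, optics gives the robot as it stands.
- The arm moves only by the tool drive_tool, never from a script. Its argument "targets" is a list of rows, each a list of 7 numbers: the shift along the tool's x, y, z in mm, then the turn, a rotation vector about the tool's x, y, z in degrees, then the opening in per cent of the stroke, from 0 (shut) to 100 (fully open). A call has 1 to 10 rows; each row is the pose to reach, as a shift and turn from the pose measured when the call began, along the tool's axes at that moment; what a row does not reach only later rows make up. A row lasts 1/10 s, in which the tool goes at most 50 mm and 8.59 degrees, less where a joint would pass 70% of its speed; a pose out of reach is approached as far as the arm can. A call with a gripper value outside its range is refused whole. The fingers move at their own pace and stop on an object; "squeeze" is the grip in N (left out, the last holds). Time passes only in rows, so rows that repeat a pose let the fingers close. It gives the time, the measured TCP pose, the force and the opening at its end, in the units of the state.
- r.sense(): the state, without advancing time (a new reading comes with each control period).
- optics.get_image(name): name is "scene" or "top"; returns a dict with "frame" (400x640x3 uint8, blue, green, red), "fovy" (degrees; the focal length in pixels is half the picture's height over the tangent of half this angle, whatever the lens; pixels are square), "cx", "cy" (the principal point, pixels), "R" (3x3) and "t" (3): a world point X has camera coordinates R X + t. Camera axes: x right, y down, z forward; pixel columns grow to the right and rows downward; lengths in m; the calibration is good to about 2 mm. A picture is of the moment at which its call begins. There is no depth.
- r.sign_off(): hands the job in, once; it reports no verdict.
The state is a dict: "clock": time; "joints": joint angles; "qvel": joint speeds; "tau": joint torques, N m; "ee_pos": TCP position; "orientation": TCP orientation; "wrist_force": force on the tool from outside, world axes, zero at the start; "moment": the same for the moment, N m; "grip_width": finger opening in m.
Only numpy, scipy, OpenCV 4.12 (cv2) and the standard library are available. Lean on these libraries where they do the work, as an engineer would, in place of code of your own. Each camera call takes 0.05 s, during which the arm holds its last target. There are 200 camera calls.

### The job

Clear the three jars that crowd the hotend off the black deck and stand them on the grey parking mat; then lay the hotend centred and lengthwise on the yellow bed of the service cradle, the way up it lies now. With the hotend there, put each jar back upright in the middle of the disc of its own colour; tip neither jars nor hotend over, and leave the little white nozzle rack where it is.

Things in the scene. Friction and masses are not known exactly. Their poses are not given: they have to be found in the camera images.
- jar_green: Upright rigid jar, grey with a green band round it and a green screw cap, loose, about 0.2 kg. Body 56 diameter from height 0 to 80; above it the cap, a plain cylinder 42 diameter from 80 to 122 (total height 122): grip it by the cap. Sizes in mm. Origin: centre of the underside, z up.
- jar_blue: Upright rigid jar, grey with a blue band round it and a blue screw cap, loose, about 0.2 kg. Body 56 diameter from height 0 to 80; above it the cap, a plain cylinder 42 diameter from 80 to 122 (total height 122): grip it by the cap. Sizes in mm. Origin: centre of the underside, z up.
- jar_white: Upright rigid jar, grey with a white band round it and a white screw cap, loose, about 0.2 kg. Body 56 diameter from height 0 to 80; above it the cap, a plain cylinder 42 diameter from 80 to 122 (total height 122): grip it by the cap. Sizes in mm. Origin: centre of the underside, z up.
- disc_green: Flat fixed green disc, 74 diameter, 3 thick, on the black deck (its top 8 above the table): home of the green jar, which stands on it at the start, a coloured rim showing round it. The discs lie on three sides of the hotend, 82 from it; which is where varies. Sizes in mm. Origin: centre of the disc's underside, 3 below the jar's.
- disc_blue: Flat fixed blue disc, 74 diameter, 3 thick, on the black deck (its top 8 above the table): home of the blue jar, which stands on it at the start, a coloured rim showing round it. The discs lie on three sides of the hotend, 82 from it; which is where varies. Sizes in mm. Origin: centre of the disc's underside, 3 below the jar's.
- disc_white: Flat fixed white disc, 74 diameter, 3 thick, on the black deck (its top 8 above the table): home of the white jar, which stands on it at the start, a coloured rim showing round it. The discs lie on three sides of the hotend, 82 from it; which is where varies. Sizes in mm. Origin: centre of the disc's underside, 3 below the jar's.
- hotend: Printer hotend lying on the black deck amid the jars, loose, about 0.12 kg. Red finned heatsink 36 long (x -18 to 18), 32 wide (y), 38 high: grip it across its width, low down, once the tall jars are gone. At -x a yellow fan frame 44 wide and high (x -26 to -18), at +x a black coupling 18 diameter with a blue end (to x 48). Sizes in mm. Origin: centre of the heatsink's underside, z up, x along its length.
- cradle: Fixed black plate 150 (x) x 100 (y) with a flat yellow bed 116 x 64, its top 10 above the table; at each x end an aluminium stop bar 80 wide, 26 high, inner faces at x -61 and 61. Sizes in mm. Origin: centre of the underside, on the table; x lengthwise. The hotend lies on the bed, heatsink centre over the origin, lengthwise, either end first.
- mat: Flat fixed grey parking mat with an orange border, 290 (x) x 150 (y), 3 thick, lying on the table on the other side of the deck from the cradle. Sizes in mm. Origin: centre of the underside; x along its length. Holds three jars in a row along x.
- nozzle_rack: Bystander, not to be moved: small white block 34 x 28 x 13 with three brass nozzles on top (23 high in all), loose, on a robot-side corner of the deck beside the jars. Sizes in mm. Origin: centre of the underside.

How it is judged:
On the way, in this order (a step that is already met when the one before it is completed fails the run):
1. all three jars stand released on the parking mat while the hotend is still where it was (x of jar_green in the frame of mat between -0.13 and 0.13 m and y of jar_green in the frame of mat between -0.06 and 0.06 m and z of each of jar_green, jar_blue, jar_white in the frame of mat below 0.008 m and angle between each of jar_green, jar_blue, jar_white's own z axis and vertical below 0.15 rad and linear speed of each of jar_green, jar_blue, jar_white below 0.02 m/s and contact force between each of jar_green, jar_blue, jar_white and the fingers below 0.1 N and x of jar_blue in the frame of mat between -0.13 and 0.13 m and y of jar_blue in the frame of mat between -0.06 and 0.06 m and x of jar_white in the frame of mat between -0.13 and 0.13 m and y of jar_white in the frame of mat between -0.06 and 0.06 m and distance of hotend from where it was at the start of the episode below 0.03 m), for 0.2 s.
2. the hotend lies released on the cradle's bed while the three jars are on the mat (x of jar_green in the frame of mat between -0.13 and 0.13 m and y of jar_green in the frame of mat between -0.06 and 0.06 m and z of each of jar_green, jar_blue, jar_white in the frame of mat below 0.008 m and angle between each of jar_green, jar_blue, jar_white, hotend's own z axis and vertical below 0.15 rad and linear speed of each of jar_green, jar_blue, jar_white, hotend below 0.02 m/s and contact force between each of jar_green, jar_blue, jar_white, hotend and the fingers below 0.1 N and x of jar_blue in the frame of mat between -0.13 and 0.13 m and y of jar_blue in the frame of mat between -0.06 and 0.06 m and x of jar_white in the frame of mat between -0.13 and 0.13 m and y of jar_white in the frame of mat between -0.06 and 0.06 m and horizontal distance between hotend and cradle below 0.012 m and z of hotend in the frame of cradle below 0.016 m and angle between the x axis of hotend and the x axis of cradle, either way round below 0.25 rad), for 0.2 s.
At the end, for the whole second after the job is handed in: The hotend lies on the cradle's bed, the way up it was (within 0.15 rad), heatsink centre within 12 mm of the cradle's centre and lengthwise within 0.25 rad, either end first; each jar stands upright (within 0.15 rad) on the disc of its own colour, centre within 15 mm; all released and at rest (horizontal distance between hotend and cradle below 0.012 m and z of hotend in the frame of cradle below 0.016 m and angle between the x axis of hotend and the x axis of cradle, either way round below 0.25 rad and angle between each of hotend, jar_green, jar_blue, jar_white's own z axis and vertical below 0.15 rad and linear speed of each of hotend, jar_green, jar_blue, jar_white below 0.02 m/s and contact force between each of hotend, jar_green, jar_blue, jar_white and the fingers below 0.1 N and horizontal distance between jar_green and disc_green below 0.015 m and z of jar_green in the frame of disc_green below 0.008 m and horizontal distance between jar_blue and disc_blue below 0.015 m and z of jar_blue in the frame of disc_blue below 0.008 m and horizontal distance between jar_white and disc_white below 0.015 m and z of jar_white in the frame of disc_white below 0.008 m); the robot touches nothing.
It fails at once if the green jar is knocked over (angle between jar_green's own z axis and vertical above 0.7 rad).
It fails at once if the blue jar is knocked over (angle between jar_blue's own z axis and vertical above 0.7 rad).
It fails at once if the white jar is knocked over (angle between jar_white's own z axis and vertical above 0.7 rad).
It fails at once if the hotend is knocked on its side (angle between hotend's own z axis and vertical above 0.8 rad).
It fails at once if the nozzle rack is moved more than 20 mm (distance of nozzle_rack from where it was at the start of the episode above 0.02 m).
It also fails if it takes over 136 s, if anything falls off the work surface, if the arm or the gripper's body presses on something with over 40 N, if the wrist force passes 120 N, or if a joint passes its speed limit or range.

## Working session

There is one attempt and no reset: what is moved stays moved. The work goes in short steps, Python scripts to look and compute and a tool call to move; the robot and the scene stay as the last step left them, time stands still between calls to the robot, and variables do not carry over. Pictures are saved under pics/ and viewed, about 12 in all and at most 16, crops included, and the job is handed in when it is done.

Besides the shell and the picture viewer there is one more tool, called as name(argument=value, ...), one argument or row to a line, values as JSON. drive_tool: Moves the arm, as the interface text tells. Its arguments: {"type":"object","properties":{"targets":{"type":"array"},"squeeze":{"type":"number"}},"required":["targets"]}

```bash
ls; mkdir -p pics
cat > h.py <<'E'
import numpy as np, cv2
from station import r, optics
def shot(n,f=None):
    d=optics.get_image(n)
    if f: cv2.imwrite('pics/'+f,d['frame'])
    return d
def ray(d,uv,z):
    f=d['frame'].shape[0]/2/np.tan(np.radians(d['fovy'])/2)
    R=np.array(d['R']);t=np.array(d['t'])
    v=R.T@np.array([(uv[0]-d['cx'])/f,(uv[1]-d['cy'])/f,1]);c=-R.T@t
    return c+v*(z-c[2])/v[2]
def proj(d,X):
    f=d['frame'].shape[0]/2/np.tan(np.radians(d['fovy'])/2)
    p=np.array(d['R'])@np.array(X)+d['t'];return p[:2]/p[2]*f+[d['cx'],d['cy']]
E
python3 - <<'E'
from h import *
for n in('top','scene'):
    d=shot(n,n+'0.png');print(n,d['fovy'],d['cx'],d['cy'],-np.array(d['R']).T@d['t'],np.array(d['R'])[2], [k for k in d])
print(r.sense())
E
```

```text
pics
top 53.202755627655755 319.2296446891809 191.21722614341007 [ 0.48045936 -0.00128067  0.81209144] [ 0.05640496 -0.0128161  -0.99832571] ['frame', 'fovy', 'cx', 'cy', 'R', 't']
scene 44.84869534809207 329.97456610608566 203.73046626145543 [1.48193553 0.33012085 0.75984778] [-0.76747818 -0.2766453  -0.57831186] ['frame', 'fovy', 'cx', 'cy', 'R', 't']
{'clock': 0.1, 'joints': array([-1.50877219e+00,  2.59260359e-01,  1.53597853e+00, -4.38793884e-05,
        1.34801745e+00, -2.02803620e-01]), 'qvel': array([-0.00037028, -0.00181803, -0.00187391,  0.00180384, -0.00176602,
       -0.00031053]), 'tau': array([ 2.44059520e-03, -4.38205504e+01, -2.84644550e+01,  7.23492843e-02,
        3.61761893e-02, -4.98567510e-05]), 'ee_pos': array([ 0.14393515, -0.53034558,  0.23990412]), 'orientation': array([-3.11244138e+00, -4.14571541e-01, -1.16693166e-04]), 'wrist_force': array([ 0.96315708,  0.44671035, -0.8275063 ]), 'moment': array([0.00790781, 0.04848757, 0.00235024]), 'grip_width': 0.0932385694826683}
```

View pics/top0.png

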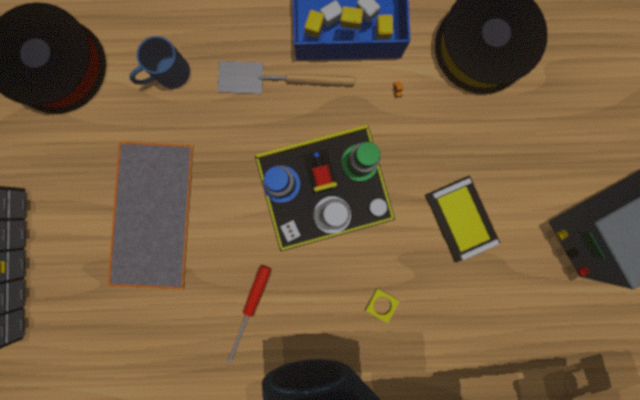

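View pics/scene0.png

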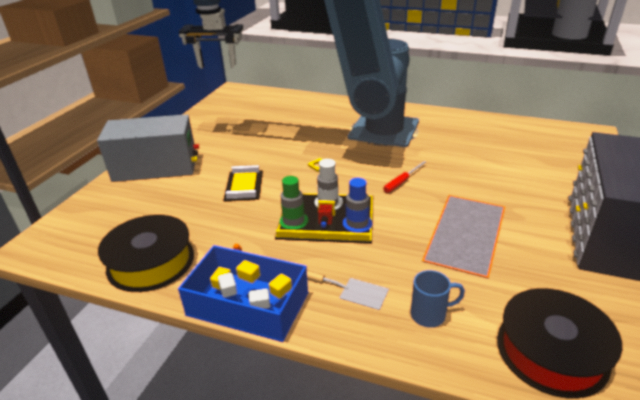

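Top view: mat at the left (150,215), cradle at the right (463,219), blue/green/white jars around (282,182), (362,158), (332,214), hotend about (321,170), and the rack at (290,232). I'll zoom in.

Run:
```python
from h import *
a=cv2.imread('pics/top0.png')[115:260,245:405]; b=cv2.imread('pics/scene0.png')[150:250,265:385]
a=cv2.resize(a,None,fx=4,fy=4,interpolation=2);cv2.imwrite('pics/z0.png',a)
```

```text
(no output)
```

View pics/z0.png

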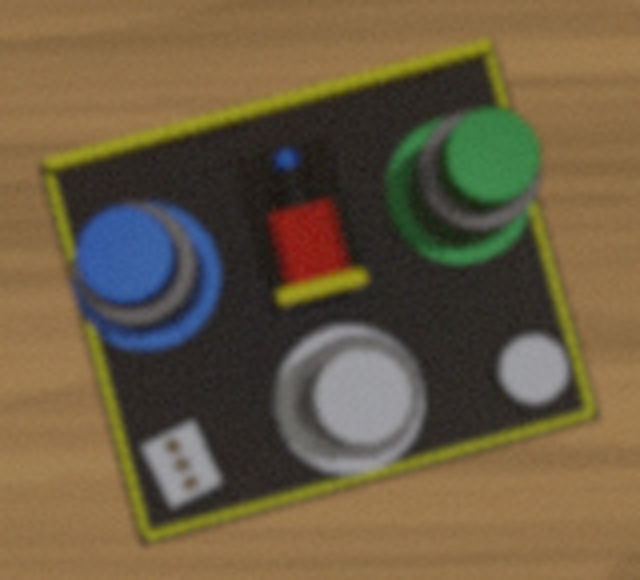

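The zoom shows the discs as full rims and the cap tops as clear circles. I'll compute the positions now.

Run:
```python
from h import *
d=shot('top');im=d['frame']
P=lambda u,v,z:ray(d,(u/4+245-.4,v/4+115-.4),z)[:2]
for n,c,k in(('blue',(125,253),(148.5,276)),('green',(492,154),(459.5,192.5)),('white',(362,397),(350.5,398))):
    print(n,'cap',P(*c,.130).round(4),'disc',P(*k,.008).round(4))
q=np.array([P(u,v,.043) for u,v in((267,210),(335,198),(350,270),(285,282))])
print('heatsink',q.round(4),q.mean(0).round(4)); print('blue end',P(288,159,.024))
c=np.array([P(u,v,.005) for u,v in((45,160),(491,42),(596,414),(145,541))]);print('deck',c.round(4),np.linalg.norm(np.roll(c,-1,0)-c,axis=1),'rack',P(180,464,.018))
e=np.diff(c,axis=0);print(np.degrees(np.arctan2(e[:,1],e[:,0])))
hsv=cv2.cvtColor(im,cv2.COLOR_BGR2HSV)
m=cv2.inRange(hsv,(24,120,90),(35,255,255))[170:270,420:510]
cs=max(cv2.findContours(m,0,1)[0],key=cv2.contourArea)
b=cv2.boxPoints(cv2.minAreaRect(cs))+[420,170];w=np.array([ray(d,x,.010)[:2] for x in b]);print('bed',w.round(4),w.mean(0).round(4),np.linalg.norm(np.roll(w,-1,0)-w,axis=1))
e=np.diff(w,axis=0);print(np.degrees(np.arctan2(e[:,1],e[:,0])))
w=np.array([ray(d,x,.003)[:2] for x in((120,143),(192,147),(184,287),(109,284.5))]);print('mat',w.round(4),w.mean(0).round(4),np.linalg.norm(np.roll(w,-1,0)-w,axis=1))
s=shot('scene');si=s['frame'];h2=cv2.cvtColor(si,cv2.COLOR_BGR2HSV)
print('pred cap tops scene',proj(s,[*P(125,253,.130),.13]),proj(s,[*P(492,154,.13),.13]),proj(s,[*P(362,397,.13),.13]))
cv2.imwrite('pics/z1.png',cv2.resize(si[150:250,265:385],None,fx=5,fy=5,interpolation=2))
```

```text
blue cap [0.544  0.0636] disc [0.5434 0.0636]
green cap [ 0.5824 -0.0952] disc [ 0.5815 -0.0948]
white cap [ 0.4796 -0.036 ] disc [ 0.4791 -0.0364]
heatsink [[ 0.5711  0.0028]
 [ 0.576  -0.0303]
 [ 0.5409 -0.0365]
 [ 0.5359 -0.005 ]] [ 0.556  -0.0173]
blue end [ 0.59847308 -0.00826361]
deck [[ 0.6041  0.1149]
 [ 0.6588 -0.1139]
 [ 0.4675 -0.1603]
 [ 0.4105  0.0687]] [0.2353144  0.19684062 0.23597598 0.19909055] rack [0.44892595 0.0493648 ]
[ -76.56641101 -166.36764791  103.98017644]
bed [[ 0.5044 -0.2471]
 [ 0.5298 -0.3088]
 [ 0.4207 -0.3521]
 [ 0.3957 -0.2907]] [ 0.4626 -0.2997] [0.06671582 0.11739026 0.06625088 0.11706388]
[ -67.60230502 -158.36524695  112.11998141]
mat [[0.6355 0.3902]
 [0.6235 0.2446]
 [0.3424 0.2634]
 [0.3519 0.4121]] [0.4883 0.3276] [0.14614143 0.28168786 0.14897003 0.2845092 ]
pred cap tops scene [357.57659265 182.57701405] [290.01535081 180.43365544] [327.09778074 163.25518208]
```

View pics/z1.png

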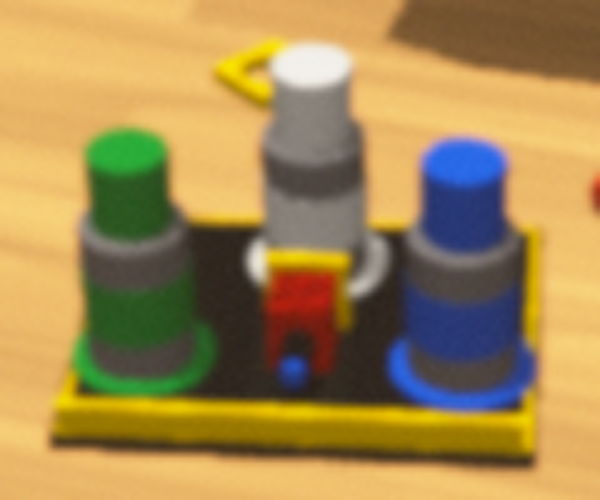

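The scene-view cap tops agree with the prediction to within 1 px, and the disc spacing is 163 mm against a nominal 164. The tool's yaw of 15° already suits all the grasps. Here is the table of tool-plane coordinates.

```bash
cat > loc.py <<'E'
from h import *
L=dict(blue=(.5438,.0636),green=(.582,-.095),white=(.4794,-.0362),hot=(.5575,-.0168),cradle=(.4626,-.2997),A=(.578,.321),B=(.488,.3275),C=(.398,.334))
from scipy.spatial.transform import Rotation as Ro
def table():
    s=r.sense();M=Ro.from_rotvec(s['orientation']);p=s['ee_pos']
    print(s['clock'],p.round(4),'yaw',np.degrees(np.arctan2(*M.as_matrix()[:2,0][::-1])).round(2),'tilt',M.as_matrix()[2,2].round(5),s['grip_width'])
    for k,v in L.items(): print(k,(M.inv().apply(np.array([*v,p[2]])-p)*1000).round(1))
if __name__=='__main__': table()
E
python3 loc.py
```

```text
0.2 [ 0.1439 -0.5305  0.2401] yaw 15.17 tilt -1.0 0.09277236947990825
blue [ 541.4 -468.7    0.6]
green [ 5.368e+02 -3.057e+02  4.000e-01]
white [ 453.1 -389.3    0.5]
hot [ 5.336e+02 -3.876e+02  5.000e-01]
cradle [ 3.680e+02 -1.394e+02  2.000e-01]
A [ 641.8 -708.2    0.9]
B [ 556.6 -738.     0.9]
C [ 471.5 -767.9    0.9]
```

drive_tool(
  targets=[
    [30,-26,0,0,0,0,100],
    [70,-61,0,0,0,0,100],
    [105,-91,0,0,0,0,100],
    [140,-121,0,0,0,0,100],
    [175,-152,0,0,0,0,100],
    [210,-182,0,0,0,0,100],
    [245,-212,0,0,0,0,100],
    [280,-242,0,0,0,0,100],
    [310,-268,0,0,0,0,100],
    [330,-285,0,0,0,0,100],
  ],
)

```text
clock: 1.2
ee_pos: [0.3887, -0.1666, 0.2406]
orientation: [-3.112, -0.417, -0.001]
wrist_force: [0.1, -1.0, 0.6]
grip_width: 0.0932
```

```bash
python3 loc.py|head -3
```

```text
1.2 [ 0.3887 -0.1666  0.2406] yaw 15.28 tilt -1.0 0.0932169706063701
blue [ 210.3 -181.2    0.4]
green [ 2.053e+02 -1.810e+01  2.000e-01]
```

drive_tool(
  targets=[
    [30,-26,0,0,0,0,100],
    [65,-56,0,0,0,0,100],
    [100,-86,0,0,0,0,100],
    [135,-116,0,0,0,0,100],
    [170,-147,0,0,0,0,100],
    [195,-168,0,0,0,0,100],
    [208,-179,0,0,0,0,100],
    [210.3,-181.2,20,0,0,0,100],
    [210.3,-181.2,45,0,0,0,100],
    [210.3,-181.2,70,0,0,0,100],
  ],
)

```text
clock: 2.2
ee_pos: [0.5437, 0.0634, 0.1703]
orientation: [-3.113, -0.418, -0.001]
wrist_force: [0.3, -0.4, -0.9]
grip_width: 0.0933
```

```bash
python3 loc.py|head -3
```

```text
2.2 [0.5437 0.0634 0.1703] yaw 15.29 tilt -1.0 0.09330061731541896
blue [ 0.1 -0.2  0. ]
green [-4.900e+00  1.628e+02 -1.000e-01]
```

drive_tool(
  targets=[
    [0,0,20,0,0,0,100],
    [0,0,40,0,0,0,100],
    [0,0,54,0,0,0,100],
    [0,0,54,0,0,0,100],
    [0,0,54,0,0,0,0],
    [0,0,54,0,0,0,0],
    [0,0,54,0,0,0,0],
    [0,0,54,0,0,0,0],
    [0,0,54,0,0,0,0],
    [0,0,54,0,0,0,0],
  ],
  squeeze=20,
)

```text
clock: 3.2
ee_pos: [0.5439, 0.0634, 0.1165]
orientation: [-3.113, -0.418, -0.002]
wrist_force: [0.0, -0.1, -0.4]
grip_width: 0.0496
```

```bash
python3 loc.py
```

```text
3.2 [0.5439 0.0634 0.1165] yaw 15.3 tilt -1.0 0.049552338725883015
blue [-0.  -0.2  0. ]
green [-5.000e+00  1.629e+02 -1.000e-01]
white [-88.5  79.1  -0.2]
hot [-8.  81.  -0.1]
cradle [-174.2  328.8   -0.5]
A [ 100.9 -239.4    0.3]
B [ 1.580e+01 -2.694e+02  2.000e-01]
C [-6.930e+01 -2.995e+02  1.000e-01]
```

drive_tool(
  targets=[
    [0,0,0,0,0,0,0],
    [0,0,0,0,0,0,0],
    [0,0,0,0,0,0,0],
    [0,0,-6,0,0,0,0],
    [0,0,-20,0,0,0,0],
    [0,0,-40,0,0,0,0],
    [0,0,-60,0,0,0,0],
    [0,0,-75,0,0,0,0],
    [0,0,-80,0,0,0,0],
    [0,0,-80,0,0,0,0],
  ],
)

```text
clock: 4.2
ee_pos: [0.544, 0.0633, 0.1971]
orientation: [-3.113, -0.418, -0.004]
wrist_force: [-0.2, 0.6, -3.0]
grip_width: 0.0416
```

```bash
python3 loc.py
```

```text
4.2 [0.544  0.0633 0.1971] yaw 15.3 tilt -1.0 0.041637001048280754
blue [-0.1 -0.3 -0. ]
green [-5.100e+00  1.628e+02 -1.000e-01]
white [-88.6  79.   -0.2]
hot [-8.1 80.9 -0. ]
cradle [-174.3  328.7   -0.5]
A [ 100.8 -239.6    0.3]
B [ 1.570e+01 -2.696e+02  1.000e-01]
C [-6.940e+01 -2.996e+02 -1.000e-01]
```

drive_tool(
  targets=[
    [1,-15,0,0,0,0,0],
    [3,-45,0,0,0,0,0],
    [5,-80,0,0,0,0,0],
    [7,-118,0,0,0,0,0],
    [9,-156,0,0,0,0,0],
    [11,-194,0,0,0,0,0],
    [13,-228,0,0,0,0,0],
    [15,-253,0,0,0,0,0],
    [15.7,-266,0,0,0,0,0],
    [15.7,-269.6,0,0,0,0,0],
  ],
)

```text
clock: 5.2
ee_pos: [0.4867, 0.3289, 0.1961]
orientation: [-3.113, -0.422, -0.001]
wrist_force: [-0.4, -0.9, -2.5]
grip_width: 0.0418
```

drive_tool(
  targets=[
    [0,0,15,0,0,0,0],
    [0,0,40,0,0,0,0],
    [0,0,60,0,0,0,0],
    [0,0,74,0,0,0,0],
    [0,0,81,0,0,0,0],
    [0,0,84,0,0,0,0],
    [0,0,84,0,0,0,0],
    [0,0,84,0,0,0,65],
    [0,0,84,0,0,0,85],
    [0,0,84,0,0,0,100],
  ],
)

```text
clock: 6.2
ee_pos: [0.4874, 0.3293, 0.1132]
orientation: [-3.112, -0.422, -0.004]
wrist_force: [-0.2, -0.6, 0.5]
grip_width: 0.0613
```

drive_tool(
  targets=[
    [0,0,0,0,0,0,100],
    [0,0,0,0,0,0,100],
    [0,0,0,0,0,0,100],
    [0,0,-10,0,0,0,100],
    [0,0,-30,0,0,0,100],
    [0,0,-55,0,0,0,100],
    [0,0,-75,0,0,0,100],
    [0,0,-85,0,0,0,100],
  ],
)

```text
clock: 7.0
ee_pos: [0.4881, 0.3296, 0.201]
orientation: [-3.111, -0.422, -0.009]
wrist_force: [-0.8, -0.7, -0.8]
grip_width: 0.0928
```

```bash
python3 loc.py; python3 -c "
from h import *
d=shot('top','p1.png')"
```

```text
7.0 [0.4881 0.3296 0.201 ] yaw 15.44 tilt -0.99998 0.09280800215361056
blue [-17.1 271.2  -0.4]
green [-22.5 434.3  -0.6]
white [-105.8  350.3   -1. ]
hot [-25.3 352.4  -0.5]
cradle [-192.1  599.8   -1.8]
A [84.4 32.2  0.5]
B [-0.7  2.  -0. ]
C [-85.7 -28.2  -0.5]
```

View pics/p1.png

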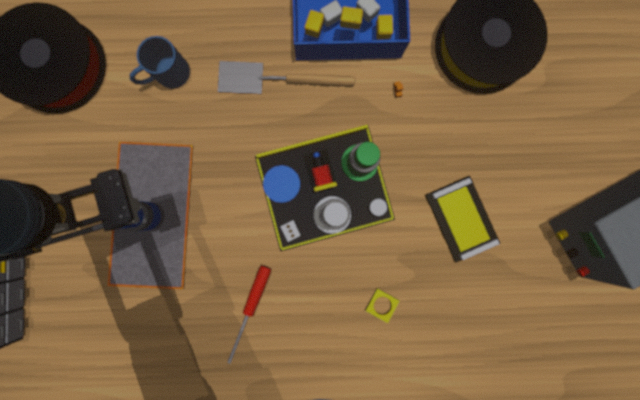

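The blue jar stands on the mat at about (148,216) and its disc is free at (282,184). White is next.

drive_tool(
  targets=[
    [-7,22,0,0,0,0,100],
    [-20,65,0,0,0,0,100],
    [-33,110,0,0,0,0,100],
    [-47,155,0,0,0,0,100],
    [-60,200,0,0,0,0,100],
    [-74,245,0,0,0,0,100],
    [-88,290,0,0,0,0,100],
    [-99,327,0,0,0,0,100],
    [-105,347,0,0,0,0,100],
    [-105.8,350.3,0,0,0,0,100],
  ],
)

```text
clock: 8.05
ee_pos: [0.4793, -0.0384, 0.2]
orientation: [-3.112, -0.416, -0.01]
wrist_force: [-0.6, 0.0, -0.4]
grip_width: 0.0929
```

```bash
python3 loc.py
```

```text
8.05 [ 0.4793 -0.0384  0.2   ] yaw 15.23 tilt -0.99998 0.09292041697241668
blue [ 89.  -81.5   0.7]
green [84.2 81.6  0.4]
white [ 0.6 -2.1  0. ]
hot [81.1 -0.3  0.5]
cradle [-84.8 247.7  -0.8]
A [ 189.6 -320.8    1.6]
B [ 104.5 -350.8    1.1]
C [  19.4 -380.7    0.6]
```

drive_tool(
  targets=[
    [0.6,-2.1,15,0,0,0,100],
    [0.6,-2.1,35,0,0,0,70],
    [0.6,-2.1,55,0,0,0,70],
    [0.6,-2.1,72,0,0,0,70],
    [0.6,-2.1,82,0,0,0,70],
    [0.6,-2.1,83.5,0,0,0,70],
    [0.6,-2.1,83.5,0,0,0,70],
    [0.6,-2.1,83.5,0,0,0,0],
    [0.6,-2.1,83.5,0,0,0,0],
    [0.6,-2.1,83.5,0,0,0,0],
  ],
)

```text
clock: 9.05
ee_pos: [0.4803, -0.0361, 0.1171]
orientation: [-3.112, -0.416, -0.012]
wrist_force: [-0.9, 1.0, -0.1]
grip_width: 0.0456
```

drive_tool(
  targets=[
    [0,0,0,0,0,0,0],
    [0,0,0,0,0,0,0],
    [0,0,0,0,0,0,0],
    [0,0,-6,0,0,0,0],
    [0,0,-20,0,0,0,0],
    [0,0,-40,0,0,0,0],
    [0,0,-60,0,0,0,0],
    [0,0,-75,0,0,0,0],
    [0,0,-80,0,0,0,0],
    [0,0,-80,0,0,0,0],
  ],
)

```text
clock: 10.05
ee_pos: [0.48, -0.0364, 0.1977]
orientation: [-3.113, -0.416, -0.014]
wrist_force: [-0.1, 0.0, -3.1]
grip_width: 0.0417
```

```bash
python3 loc.py
```

```text
10.05 [ 0.48   -0.0364  0.1977] yaw 15.23 tilt -0.99996 0.04171470578513383
blue [ 87.8 -79.7   0.8]
green [83.  83.4  0.8]
white [-0.5 -0.3 -0. ]
hot [79.9  1.5  0.7]
cradle [-86.  249.5  -0.7]
A [ 188.4 -319.1    1.6]
B [ 103.3 -349.     0.8]
C [  18.2 -378.9    0. ]
```

drive_tool(
  targets=[
    [1,-12,0,0,0,0,0],
    [2,-40,0,0,0,0,0],
    [4,-75,0,0,0,0,0],
    [6,-112,0,0,0,0,0],
    [8,-150,0,0,0,0,0],
    [10,-188,0,0,0,0,0],
    [12,-226,0,0,0,0,0],
    [14,-264,0,0,0,0,0],
    [16,-300,0,0,0,0,0],
    [17,-330,0,0,0,0,0],
  ],
)

```text
clock: 11.05
ee_pos: [0.4076, 0.2886, 0.1966]
orientation: [-3.113, -0.418, -0.01]
wrist_force: [0.6, -0.2, -3.1]
grip_width: 0.0416
```

```bash
cat >> loc.py <<'E'
    M0=r.sense()['orientation'];M=Ro.from_rotvec(M0);R0=M.as_matrix();y=np.arctan2(R0[1,0],R0[0,0])
    W=Ro.from_euler('z',y)*Ro.from_euler('x',np.pi)
    print('level turn deg',np.degrees((M.inv()*W).as_rotvec()).round(2))
E
python3 loc.py|tail -2
python3 - <<'E'
from loc import *; table()
s=r.sense();M=Ro.from_rotvec(s['orientation']).as_matrix();y=np.arctan2(M[1,0],M[0,0]);W=Ro.from_euler('z',y)*Ro.from_euler('x',np.pi)
print(np.degrees((Ro.from_matrix(M).inv()*W).as_rotvec()).round(2))
E
```

```text
File "loc.py", line 9
    M0=r.sense()['orientation'];M=Ro.from_rotvec(M0);R0=M.as_matrix();y=np.arctan2(R0[1,0],R0[0,0])
IndentationError: unexpected indent
Traceback (most recent call last):
  File "loc.py", line 9
    M0=r.sense()['orientation'];M=Ro.from_rotvec(M0);R0=M.as_matrix();y=np.arctan2(R0[1,0],R0[0,0])
IndentationError: unexpected indent
```

```bash
python3 - <<'E'
t=open('loc.py').read().split('\n')
i=[k for k,l in enumerate(t) if l.startswith('if __name')][0]
m=t.pop(i); t=[l for l in t if l.strip()]+[m,'']
open('loc.py','w').write('\n'.join(t))
E
python3 loc.py
```

```text
11.05 [0.4076 0.2886 0.1966] yaw 15.29 tilt -0.99998 0.04160195908602996
blue [ 72.  253.    0.5]
green [6.70e+01 4.16e+02 4.00e-01]
white [-1.640e+01  3.323e+02 -1.000e-01]
hot [ 64.  334.2   0.4]
cradle [-102.1  582.    -0.7]
A [172.9  13.7   1.1]
B [ 87.8 -16.3   0.6]
C [  2.7 -46.3   0. ]
level turn deg [-0.   -0.37  0.  ]
```

drive_tool(
  targets=[
    [1,-20,0,0,0,0,0],
    [2,-36,0,0,0,0,0],
    [2.7,-46.3,10,0,-0.4,0,0],
    [2.7,-46.3,30,0,-0.4,0,0],
    [2.7,-46.3,50,0,-0.4,0,0],
    [2.7,-46.3,68,0,-0.4,0,0],
    [2.7,-46.3,79,0,-0.4,0,0],
    [2.7,-46.3,83.5,0,-0.4,0,0],
    [2.7,-46.3,84,0,-0.4,0,0],
    [2.7,-46.3,84,0,-0.4,0,0],
  ],
)

```text
clock: 12.05
ee_pos: [0.399, 0.3343, 0.1131]
orientation: [-3.113, -0.418, -0.0]
wrist_force: [-0.7, -0.5, -1.4]
grip_width: 0.0417
```

drive_tool(
  targets=[
    [0,0,0,0,0,0,60],
    [0,0,0,0,0,0,80],
    [0,0,0,0,0,0,100],
    [0,0,0,0,0,0,100],
    [0,0,0,0,0,0,100],
    [0,0,-10,0,0,0,100],
    [0,0,-30,0,0,0,100],
    [0,0,-55,0,0,0,100],
    [0,0,-75,0,0,0,100],
    [0,0,-85,0,0,0,100],
  ],
)

```text
clock: 13.05
ee_pos: [0.3998, 0.3348, 0.2007]
orientation: [-3.112, -0.417, -0.006]
wrist_force: [-0.6, 0.6, 0.8]
grip_width: 0.0931
```

```bash
python3 loc.py
```

```text
13.05 [0.3998 0.3348 0.2007] yaw 15.28 tilt -0.99999 0.09313196333444837
blue [ 6.740e+01  2.996e+02 -1.000e-01]
green [ 6.250e+01  4.626e+02 -2.000e-01]
white [-21.  378.9  -0.5]
hot [ 5.940e+01  3.807e+02 -2.000e-01]
cradle [-106.7  628.6   -1.1]
A [168.2  60.3   0.6]
B [83.1 30.3  0.3]
C [-2.   0.3 -0. ]
level turn deg [-0.06 -0.22  0.  ]
```

drive_tool(
  targets=[
    [4,25,0,0,0,0,100],
    [10,70,0,0,0,0,100],
    [16,118,0,0,0,0,100],
    [23,166,0,0,0,0,100],
    [29,214,0,0,0,0,100],
    [36,262,0,0,0,0,100],
    [42,310,0,0,0,0,100],
    [49,358,0,0,0,0,100],
    [55,400,0,0,0,0,100],
    [60,440,0,0,0,0,100],
  ],
)

```text
clock: 14.05
ee_pos: [0.574, -0.0759, 0.2003]
orientation: [-3.112, -0.416, -0.005]
wrist_force: [-0.3, 0.6, -0.3]
grip_width: 0.093
```

```bash
python3 loc.py
```

```text
14.05 [ 0.574  -0.0759  0.2003] yaw 15.24 tilt -0.99999 0.0930033914251672
blue [   7.5 -142.6    0.2]
green [ 2.7 20.5 -0. ]
white [-80.9 -63.2  -0.2]
hot [ -0.4 -61.4   0.1]
cradle [-166.3  186.6   -0.8]
A [ 108.1 -381.9    0.9]
B [  23.  -411.9    0.6]
C [-6.210e+01 -4.418e+02  3.000e-01]
level turn deg [-0.07 -0.2   0.  ]
```

drive_tool(
  targets=[
    [2.7,18,0,0,0,0,70],
    [2.7,20.5,15,0,0,0,70],
    [2.7,20.5,38,0,0,0,70],
    [2.7,20.5,60,0,0,0,70],
    [2.7,20.5,77,0,0,0,70],
    [2.7,20.5,83.5,0,0,0,70],
    [2.7,20.5,83.5,0,0,0,70],
    [2.7,20.5,83.5,0,0,0,0],
    [2.7,20.5,83.5,0,0,0,0],
    [2.7,20.5,83.5,0,0,0,0],
  ],
)

```text
clock: 15.05
ee_pos: [0.5829, -0.0949, 0.1178]
orientation: [-3.113, -0.417, -0.008]
wrist_force: [0.4, 0.3, -0.3]
grip_width: 0.0457
```

drive_tool(
  targets=[
    [0,0,0,0,0,0,0],
    [0,0,0,0,0,0,0],
    [0,0,0,0,0,0,0],
    [0,0,-6,0,0,0,0],
    [0,0,-20,0,0,0,0],
    [0,0,-40,0,0,0,0],
    [0,0,-60,0,0,0,0],
    [0,0,-75,0,0,0,0],
    [0,0,-80,0,0,0,0],
    [0,0,-80,0,0,0,0],
  ],
)

```text
clock: 16.05
ee_pos: [0.5828, -0.0952, 0.1986]
orientation: [-3.114, -0.417, -0.01]
wrist_force: [0.3, -0.4, -3.0]
grip_width: 0.0414
```

```bash
python3 loc.py
```

```text
16.05 [ 0.5828 -0.0952  0.1986] yaw 15.24 tilt -0.99998 0.04138090811311006
blue [ 4.200e+00 -1.634e+02 -1.000e-01]
green [-0.7 -0.4 -0. ]
white [-84.2 -84.1  -0.6]
hot [ -3.8 -82.3  -0.1]
cradle [-169.7  165.7   -1. ]
A [ 1.048e+02 -4.028e+02  4.000e-01]
B [ 1.970e+01 -4.327e+02 -2.000e-01]
C [ -65.4 -462.6   -0.7]
level turn deg [ 0.04 -0.36 -0.  ]
```

drive_tool(
  targets=[
    [4,-14,0,0,0,0,0],
    [11,-44,0,0,0,0,0],
    [21,-80,0,0,0,0,0],
    [31,-118,0,0,0,0,0],
    [41,-156,0,0,0,0,0],
    [51,-194,0,0,0,0,0],
    [61,-232,0,0,0,0,0],
    [71,-270,0,0,0,0,0],
    [81,-308,0,0,0,0,0],
    [90,-345,0,0,0,0,0],
  ],
)

```text
clock: 17.05
ee_pos: [0.5774, 0.264, 0.1975]
orientation: [-3.113, -0.417, -0.006]
wrist_force: [1.3, 0.5, -2.3]
grip_width: 0.0417
```

```bash
python3 loc.py
```

```text
17.05 [0.5774 0.264  0.1975] yaw 15.27 tilt -0.99999 0.04169437293324816
blue [-85.2 184.4  -0.3]
green [-9.010e+01  3.475e+02 -3.000e-01]
white [-173.6  263.7   -0.6]
hot [-93.2 265.6  -0.3]
cradle [-259.2  513.5   -0.9]
A [ 15.6 -54.9   0.1]
B [-69.5 -84.9  -0.3]
C [-154.6 -114.8   -0.6]
level turn deg [ 0.01 -0.22 -0.  ]
```

drive_tool(
  targets=[
    [7,-25,0,0,0,0,0],
    [12,-43,0,0,0,0,0],
    [15,-53,3,0,0,0,0],
    [15.6,-54.9,20,0,0,0,0],
    [15.6,-54.9,42,0,0,0,0],
    [15.6,-54.9,64,0,0,0,0],
    [15.6,-54.9,78,0,0,0,0],
    [15.6,-54.9,83.5,0,0,0,0],
    [15.6,-54.9,84,0,0,0,0],
    [15.6,-54.9,84,0,0,0,0],
  ],
)

```text
clock: 18.05
ee_pos: [0.579, 0.321, 0.1144]
orientation: [-3.113, -0.417, -0.008]
wrist_force: [-0.1, -0.9, -1.8]
grip_width: 0.0417
```

drive_tool(
  targets=[
    [0,0,0,0,0,0,60],
    [0,0,0,0,0,0,80],
    [0,0,0,0,0,0,100],
    [0,0,0,0,0,0,100],
    [0,0,0,0,0,0,100],
    [0,0,-10,0,0,0,100],
    [0,0,-30,0,0,0,100],
    [0,0,-55,0,0,0,100],
    [0,0,-75,0,0,0,100],
    [0,0,-85,0,0,0,100],
  ],
)

```text
clock: 19.05
ee_pos: [0.5795, 0.3213, 0.2025]
orientation: [-3.112, -0.417, -0.015]
wrist_force: [-0.4, 0.2, -0.3]
grip_width: 0.0931
```

drive_tool(
  targets=[
    [-20,30,-10,0,0,0,100],
    [-50,70,-20,0,0,0,70],
    [-80,105,-20,0,0,0,70],
    [-120,130,-20,0,0,0,70],
    [-160,150,-20,0,0,0,70],
    [-195,170,-20,0,0,0,70],
    [-220,180,-20,0,0,0,70],
    [-240,190,-20,0,0,0,70],
  ],
)

```text
clock: 19.85
ee_pos: [0.3961, 0.074, 0.2203]
orientation: [-3.113, -0.416, -0.014]
wrist_force: [-0.3, 0.5, 0.4]
grip_width: 0.0646
```

```bash
python3 loc.py; python3 -c "
from h import *
d=shot('top','p2.png')
cv2.imwrite('pics/p2z.png',cv2.resize(d['frame'][110:310,100:420],None,fx=2.5,fy=2.5,interpolation=2))"
```

```text
19.85 [0.3961 0.074  0.2203] yaw 15.22 tilt -0.99996 0.06458267231423863
blue [139.8  48.8   1.3]
green [135.  211.9   1.2]
white [ 51.5 128.2   0.5]
hot [131.9 130.    1.2]
cradle [-33.9 378.1  -0.4]
A [ 240.3 -190.6    2.2]
B [ 155.2 -220.5    1.4]
C [  70.1 -250.3    0.7]
level turn deg [-0.01 -0.52  0.  ]
```

View pics/p2z.png

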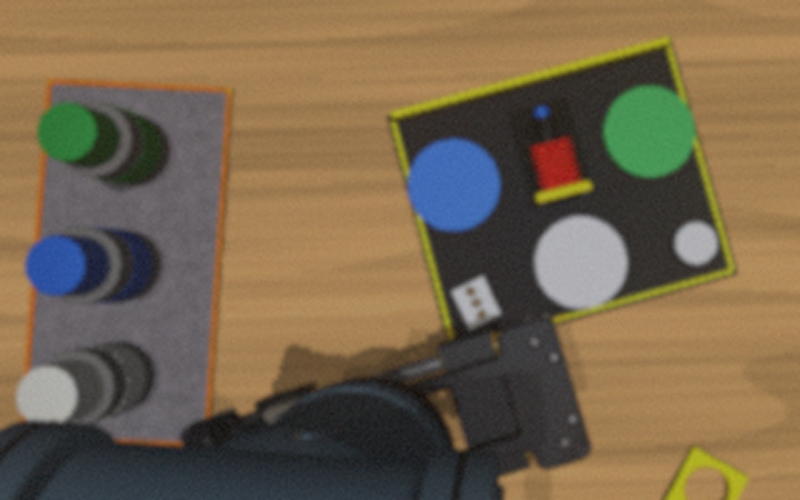

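All three jars stand on the mat at zoomed positions (70,130), (57,265) and (47,395). The discs and hotend at (556,162) are clear, so I'll refine from masks.

Run:
```python
from h import *
d=shot('top');im=d['frame'];h=cv2.cvtColor(im,cv2.COLOR_BGR2HSV)
def big(lo,hi,x0,x1,y0,y1):
    m=np.zeros(h.shape[:2],np.uint8);m[y0:y1,x0:x1]=cv2.inRange(h,lo,hi)[y0:y1,x0:x1]
    return max(cv2.findContours(m,0,1)[0],key=cv2.contourArea)
for n,lo,hi,b in(('blue',(100,100,60),(125,255,255),(255,302,155,210)),('green',(45,80,50),(80,255,255),(335,385,130,190)),('white',(0,0,120),(180,50,255),(308,355,190,240))):
    c=big(lo,hi,*b);(e,ax,an)=cv2.fitEllipse(c);print(n,e,ax,ray(d,e,.008)[:2].round(4))
m=cv2.inRange(h,(0,130,70),(10,255,255))|cv2.inRange(h,(170,130,70),(180,255,255));m[:, :305]=0;m[:,340:]=0;m[:155]=0;m[200:]=0
c=max(cv2.findContours(m,0,1)[0],key=cv2.contourArea);rc=cv2.minAreaRect(c);b=cv2.boxPoints(rc);w=np.array([ray(d,x,.043)[:2] for x in b]);print('red',rc,w.round(4).tolist(),w.mean(0).round(4))
e=np.diff(w,axis=0);print(np.degrees(np.arctan2(e[:,1],e[:,0])),np.linalg.norm(e,axis=1))
c=big((22,110,80),(36,255,255),305,345,175,200);rc=cv2.minAreaRect(c);b=cv2.boxPoints(rc);w=np.array([ray(d,x,.049)[:2] for x in b]);print('frame',rc,w.mean(0).round(4));e=np.diff(w,axis=0);print(np.degrees(np.arctan2(e[:,1],e[:,0])),np.linalg.norm(e,axis=1))
```

```text
blue (281.5606689453125, 183.4774932861328) (36.48503494262695, 37.6659049987793) [0.5436 0.0639]
green (358.98699951171875, 162.18679809570312) (36.311824798583984, 37.623600006103516) [ 0.5826 -0.0939]
white (331.9367980957031, 214.4741973876953) (36.385047912597656, 36.480445861816406) [ 0.4784 -0.0358]
red ((321.7353210449219, 174.441162109375), (18.675241470336914, 17.705097198486328), 75.96376037597656) [[0.5703, 0.0037], [0.5777, -0.0298], [0.5423, -0.0375], [0.5349, -0.0041]] [ 0.5563 -0.0169]
[ -77.45097423 -167.72942411  102.4825265 ] [0.03430391 0.03625772 0.0342196 ]
frame ((325.27978515625, 186.16323852539062), (5.547954082489014, 23.769672393798828), 75.25643920898438) [ 0.533 -0.023]
[ -76.8096346  -167.04959795  103.17016017] [0.04558652 0.01065521 0.04555347]
```

drive_tool(
  targets=[
    [20,20,0,0,-0.5,0,65],
    [50,50,0,0,-0.5,1,65],
    [80,80,0,0,-0.5,2,65],
    [110,110,5,0,-0.5,2.6,65],
    [126,126,20,0,-0.5,2.6,65],
    [130.4,130,45,0,-0.5,2.6,65],
    [130.4,130,75,0,-0.5,2.6,65],
    [130.4,130,105,0,-0.5,2.6,65],
    [130.4,130,125,0,-0.5,2.6,65],
    [130.4,130,130,0,-0.5,2.6,65],
  ],
)

```text
clock: 20.95
ee_pos: [0.5557, -0.0164, 0.0885]
orientation: [-3.121, -0.343, 0.008]
wrist_force: [-0.3, 0.0, 0.5]
grip_width: 0.0605
```

```bash
sed -i 's/hot=([^)]*)/hot=(.5560,-.0172)/; s/green=([^)]*)/green=(.5823,-.0945)/;s/white=([^)]*)/white=(.479,-.036)/' loc.py; python3 loc.py; python3 -c "
from h import *
d=shot('scene')
cv2.imwrite('pics/p3.png',cv2.resize(d['frame'][130:270,225:385],None,fx=4,fy=4,interpolation=2))"
```

```text
20.95 [ 0.5557 -0.0164  0.0885] yaw 12.55 tilt -0.99999 0.060477175509067456
blue [  5.7 -80.6   0.2]
green [ 8.9 82.  -0.3]
white [-79.2   2.5   0.4]
hot [ 0.1  0.9 -0. ]
cradle [-152.5  256.3    0. ]
A [  95.1 -324.5    0.4]
B [   8.6 -350.4    0.9]
C [ -77.8 -376.3    1.3]
level turn deg [-0.15  0.26 -0.  ]
```

View pics/p3.png

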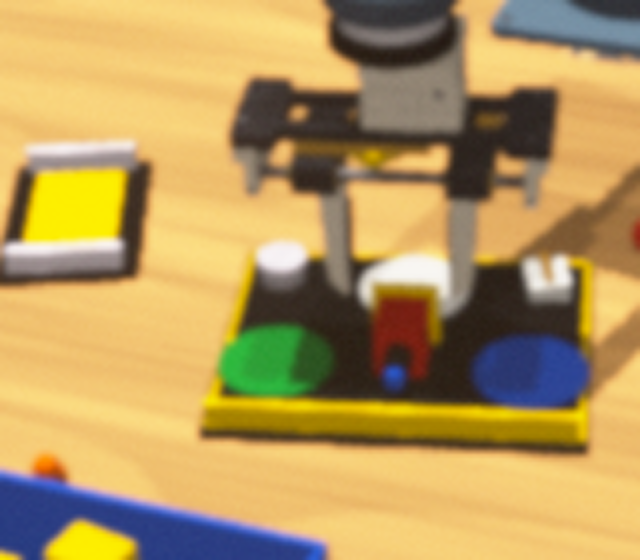

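The fingers straddle the heatsink squarely at about (345,290) and (460,300) in the crop. I'll descend and grip.

drive_tool(
  targets=[
    [0,0.9,15,0,0,0,65],
    [0,0.9,32,0,0,0,65],
    [0,0.9,48,0,0,0,65],
    [0,0.9,56.5,0,0,0,65],
    [0,0.9,56.5,0,0,0,65],
    [0,0.9,56.5,0,0,0,0],
    [0,0.9,56.5,0,0,0,0],
    [0,0.9,56.5,0,0,0,0],
    [0,0.9,56.5,0,0,0,0],
    [0,0.9,56.5,0,0,0,0],
  ],
  squeeze=15,
)

```text
clock: 22.0
ee_pos: [0.5565, -0.0174, 0.0333]
orientation: [-3.121, -0.343, 0.004]
wrist_force: [0.0, 0.4, 2.4]
grip_width: 0.0318
```

drive_tool(
  targets=[
    [0,0,0,0,0,0,0],
    [0,0,0,0,0,0,0],
    [0,0,-5,0,0,0,0],
    [0,0,-18,0,0,0,0],
    [0,0,-35,0,0,0,0],
    [0,0,-52,0,0,0,0],
    [0,0,-65,0,0,0,0],
    [0,0,-70,0,0,0,0],
    [0,0,-70,0,0,0,0],
  ],
)

```text
clock: 22.9
ee_pos: [0.5572, -0.0176, 0.1043]
orientation: [-3.122, -0.344, 0.002]
wrist_force: [-0.0, -0.4, -0.7]
grip_width: 0.0316
```

```bash
python3 loc.py
```

```text
22.9 [ 0.5572 -0.0176  0.1043] yaw 12.56 tilt -1.0 0.031644595063273925
blue [  4.6 -82.2   0.1]
green [ 7.8 80.5 -0.1]
white [-80.3   1.    0.1]
hot [-1.1 -0.6  0. ]
cradle [-1.537e+02  2.548e+02 -1.000e-01]
A [ 9.39e+01 -3.26e+02  2.00e-01]
B [ 7.500e+00 -3.519e+02  3.000e-01]
C [ -78.9 -377.8    0.4]
level turn deg [-0.04  0.05 -0.  ]
```

drive_tool(
  targets=[
    [-8,13,0,0,0,-1,0],
    [-26,43,0,0,0,-3,0],
    [-46,77,0,0,0,-5,0],
    [-67,111,0,0,0,-7,0],
    [-88,146,0,0,0,-8.5,0],
    [-109,181,0,0,0,-9.4,0],
    [-129,214,0,0,0,-9.4,0],
    [-144,239,0,0,0,-9.4,0],
    [-152,252,0,0,0,-9.4,0],
    [-153.7,254.8,0,0,0,-9.4,0],
  ],
)

```text
clock: 23.9
ee_pos: [0.4619, -0.3008, 0.1036]
orientation: [-3.083, -0.594, 0.002]
wrist_force: [-0.4, 0.9, -1.1]
grip_width: 0.0317
```

```bash
python3 loc.py
python3 - <<'E'
from h import *
d=shot('top')
cv2.imwrite('pics/p4.png',cv2.resize(d['frame'][130:300,400:560],None,fx=3,fy=3,interpolation=2))
E
```

```text
23.9 [ 0.4619 -0.3008  0.1036] yaw 21.83 tilt -1.0 0.03169100894075929
blue [ 2.115e+02 -3.078e+02  3.000e-01]
green [ 188.5 -146.8    0. ]
white [ 114.4 -239.5    0.3]
hot [ 1.928e+02 -2.283e+02  2.000e-01]
cradle [ 1.1 -0.8  0. ]
A [ 339.  -534.1    0.6]
B [ 257.9 -573.6    0.8]
C [ 176.7 -613.1    0.9]
level turn deg [-0.11  0.07 -0.  ]
```

View pics/p4.png

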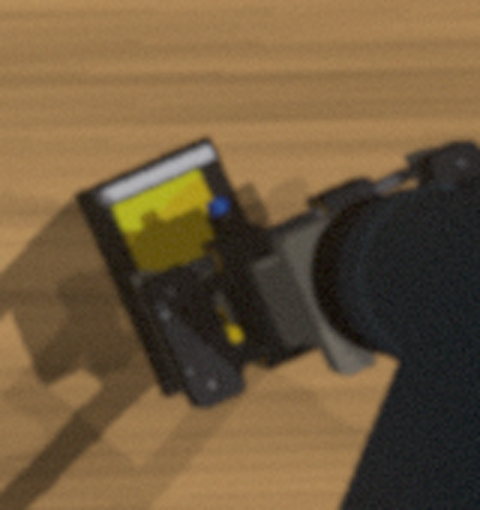

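The held hotend (blue end at (220,207)) is in line with the cradle. I'll lower it.

drive_tool(
  targets=[
    [1.1,-0.8,10,0,0,0,0],
    [1.1,-0.8,25,0,0,0,0],
    [1.1,-0.8,42,0,0,0,0],
    [1.1,-0.8,55,0,0,0,0],
    [1.1,-0.8,62,0,0,0,0],
    [1.1,-0.8,64.5,0,0,0,0],
    [1.1,-0.8,65,0,0,0,0],
    [1.1,-0.8,65,0,0,0,0],
    [1.1,-0.8,65,0,0,0,50],
    [1.1,-0.8,65,0,0,0,65],
  ],
)

```text
clock: 24.95
ee_pos: [0.4631, -0.2993, 0.0394]
orientation: [-3.084, -0.596, 0.001]
wrist_force: [0.1, 0.7, -1.1]
grip_width: 0.0435
```

drive_tool(
  targets=[
    [0,0,0,0,0,0,65],
    [0,0,0,0,0,0,65],
    [0,0,0,0,0,0,65],
    [0,0,-10,0,0,0,65],
    [0,0,-30,0,0,0,65],
    [0,0,-55,0,0,0,65],
    [0,0,-85,0,0,0,65],
    [0,0,-120,0,0,0,80],
    [0,0,-145,0,0,0,100],
    [0,0,-160,0,0,0,100],
  ],
)

```text
clock: 25.95
ee_pos: [0.4639, -0.3, 0.2028]
orientation: [3.082, 0.595, 0.003]
wrist_force: [-0.0, -0.1, -0.3]
grip_width: 0.0798
```

```bash
python3 loc.py
```

```text
25.95 [ 0.4639 -0.3     0.2028] yaw 21.87 tilt -0.99999 0.07982151616005823
blue [ 209.5 -307.7   -0.7]
green [ 186.4 -146.6   -0.2]
white [ 112.3 -239.4   -0.6]
hot [ 190.8 -228.1   -0.5]
cradle [-1.1 -0.7 -0. ]
A [ 337.2 -533.8   -1.3]
B [ 256.1 -573.4   -1.5]
C [ 175.  -612.9   -1.8]
level turn deg [ 0.19 -0.08 -0.  ]
```

drive_tool(
  targets=[
    [8,-13,0,0,0,1,100],
    [26,-42,0,0,0,3,100],
    [48,-76,0,0,0,5,100],
    [70,-111,0,0,0,6.6,100],
    [92,-146,0,0,0,6.6,100],
    [114,-181,0,0,0,6.6,100],
    [136,-216,0,0,0,6.6,100],
    [158,-250,0,0,0,6.6,100],
    [175,-277,0,0,0,6.6,100],
    [180,-285,0,0,0,6.6,100],
  ],
)

```text
clock: 26.95
ee_pos: [0.5249, 0.0345, 0.2029]
orientation: [3.111, 0.422, 0.005]
wrist_force: [0.1, -0.3, 0.5]
grip_width: 0.0929
```

```bash
python3 - <<'E'
from h import *
d=shot('top');im=d['frame'];h=cv2.cvtColor(im,cv2.COLOR_BGR2HSV)
m=cv2.inRange(h,(0,130,60),(10,255,255))|cv2.inRange(h,(170,130,60),(180,255,255));m[:, :430]=0;m[:,500:]=0;m[:175]=0;m[265:]=0
c=max(cv2.findContours(m,0,1)[0],key=cv2.contourArea);rc=cv2.minAreaRect(c);b=cv2.boxPoints(rc);w=np.array([ray(d,x,.048)[:2] for x in b]);print('red',rc,w.mean(0).round(4))
e=np.diff(w,axis=0);print(np.degrees(np.arctan2(e[:,1],e[:,0])),np.linalg.norm(e,axis=1))
# caps on mat
for n,lo,hi,(x0,x1,y0,y1) in(('green',(45,80,90),(80,255,255),(105,145,145,185)),('blue',(100,100,110),(125,255,255),(100,145,195,235)),('white',(0,0,150),(180,40,255),(95,145,245,290))):
    q=np.zeros_like(m);q[y0:y1,x0:x1]=cv2.inRange(h,lo,hi)[y0:y1,x0:x1];c=max(cv2.findContours(q,0,1)[0],key=cv2.contourArea);e=cv2.minEnclosingCircle(c);print(n,e,ray(d,e[0],.125)[:2].round(4))
cv2.imwrite('pics/p5.png',cv2.resize(np.hstack([im[125:295,95:225],im[125:295,400:530]]),None,fx=3,fy=3,interpolation=2))
E
python3 loc.py
```

```text
red ((467.5, 219.99998474121094), (19.683704376220703, 17.641056060791016), 68.19859313964844) [ 0.4605 -0.2936]
[ -70.09103951 -160.81192135  109.82156243] [0.03420894 0.03742666 0.03412653]
green ((124.5, 161.5), 11.423759460449219) [0.5798 0.3235]
27.0 [0.5249 0.0343 0.2028] yaw 15.45 tilt -0.99999 0.09303504843041706
blue [ 26.  -23.2   0. ]
green [ 21.  139.4   0.4]
white [-63.   55.5  -0. ]
hot [16.2 57.9  0.2]
cradle [-149.   305.3    0.4]
A [ 127.5 -262.2   -0.4]
B [  42.5 -292.5   -0.7]
C [ -42.5 -322.7   -1. ]
level turn deg [ 0.15 -0.15 -0.  ]Traceback (most recent call last):
  File "<stdin>", line 8, in <module>
ValueError: max() iterable argument is empty
```

Run:
```python
from h import *
d=shot('top');im=d['frame'];h=cv2.cvtColor(im,cv2.COLOR_BGR2HSV)
a=cv2.resize(im[170:270,420:510],None,fx=6,fy=6,interpolation=2)
print([(proj(d,X)-[420,170])*6 for X in([.4626,-.2997,.01],[.4626,-.2997,.048],[.4605,-.2936,.048])])
cv2.imwrite('pics/p5.png',a)
```

```text
[array([259.50840379, 291.44314988]), array([303.66018998, 292.82771269]), array([284.99346335, 299.96185134])]
```

View pics/p5.png

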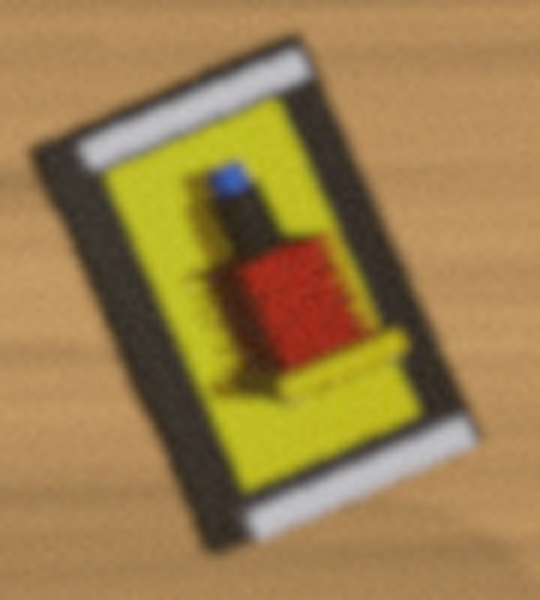

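The hotend lies level on the bed: top-face centre (302,299) against a predicted (304,293), about 2 mm off. Next I'll return the green jar.

drive_tool(
  targets=[
    [12,-25,0,0,0,0,100],
    [30,-62,0,0,0,0,100],
    [50,-102,0,0,0,0,100],
    [70,-143,0,0,0,0,100],
    [90,-184,0,0,0,0,100],
    [108,-220,0,0,0,0,100],
    [122,-248,0,0,0,0,100],
    [128.7,-261.5,0,0,0,0,100],
    [128.7,-262.1,15,0,0,0,80],
    [128.7,-262.1,30,0,0,0,80],
  ],
)

```text
clock: 28.05
ee_pos: [0.5802, 0.3181, 0.1721]
orientation: [3.109, 0.42, 0.006]
wrist_force: [0.1, 0.4, 0.5]
grip_width: 0.0817
```

```bash
sed -i 's/ A=([^)]*)/ A=(.5792,.3212)/; s/,A=([^)]*)/,A=(.5792,.3212)/; s/B=([^)]*)/B=(.4876,.3294)/;s/C=([^)]*)/C=(.3993,.3344)/' loc.py; python3 loc.py
```

```text
28.05 [0.5802 0.3181 0.1721] yaw 15.4 tilt -0.99999 0.08166608977360132
blue [-102.7  235.7    0.7]
green [-107.5  398.4    1.4]
white [-191.6  314.6    0.8]
hot [-112.3  316.9    1. ]
cradle [-277.4  564.4    1.6]
A [-0.1 -3.2 -0. ]
B [-86.3 -35.5  -0.4]
C [-170.1  -63.7   -0.8]
level turn deg [ 0.25 -0.17 -0.  ]
```

drive_tool(
  targets=[
    [0,-3.2,10,0,0,0,75],
    [0,-3.2,28,0,0,0,75],
    [0,-3.2,46,0,0,0,75],
    [0,-3.2,58.5,0,0,0,75],
    [0,-3.2,58.5,0,0,0,75],
    [0,-3.2,58.5,0,0,0,75],
    [0,-3.2,58.5,0,0,0,0],
    [0,-3.2,58.5,0,0,0,0],
    [0,-3.2,58.5,0,0,0,0],
    [0,-3.2,58.5,0,0,0,0],
  ],
  squeeze=20,
)

```text
clock: 29.05
ee_pos: [0.5797, 0.3212, 0.1141]
orientation: [3.11, 0.421, 0.007]
wrist_force: [-0.0, -0.1, 0.8]
grip_width: 0.0421
```

drive_tool(
  targets=[
    [0,0,0,0,0,0,0],
    [0,0,0,0,0,0,0],
    [0,0,0,0,0,0,0],
    [0,0,-6,0,0,0,0],
    [0,0,-20,0,0,0,0],
    [0,0,-40,0,0,0,0],
    [0,0,-60,0,0,0,0],
    [0,0,-75,0,0,0,0],
    [0,0,-85,0,0,0,0],
    [0,0,-85,0,0,0,0],
  ],
)

```text
clock: 30.05
ee_pos: [0.5803, 0.3218, 0.2016]
orientation: [3.11, 0.421, 0.013]
wrist_force: [0.4, -0.4, -2.2]
grip_width: 0.0418
```

```bash
python3 loc.py
```

```text
30.05 [0.5803 0.3218 0.2016] yaw 15.41 tilt -0.99996 0.041770754362983525
blue [-1.038e+02  2.393e+02  1.000e-01]
green [-108.7  401.9    0.8]
white [-1.927e+02  3.181e+02 -2.000e-01]
hot [-113.5  320.4    0.4]
cradle [-2.786e+02  5.679e+02  1.000e-01]
A [-1.2  0.3 -0. ]
B [-87.3 -31.9  -0.8]
C [-171.1  -60.2   -1.6]
level turn deg [ 0.23 -0.45 -0.  ]
```

drive_tool(
  targets=[
    [-4,14,0,0,0,0,0],
    [-12,44,0,0,0,0,0],
    [-22,80,0,0,0,0,0],
    [-32,118,0,0,0,0,0],
    [-42,156,0,0,0,0,0],
    [-53,196,0,0,0,0,0],
    [-64,236,0,0,0,0,0],
    [-75,276,0,0,0,0,0],
    [-86,316,0,0,0,0,0],
    [-95,350,0,0,0,0,0],
  ],
)

```text
clock: 31.05
ee_pos: [0.5803, -0.0438, 0.2013]
orientation: [3.111, 0.419, 0.01]
wrist_force: [0.7, -0.1, -2.4]
grip_width: 0.0419
```

```bash
python3 loc.py
```

```text
31.05 [ 0.5803 -0.0438  0.2013] yaw 15.34 tilt -0.99998 0.04189082501269244
blue [  -6.8 -113.2   -0.5]
green [-11.5  49.4   0.1]
white [-95.6 -34.3  -0.7]
hot [-16.4 -32.1  -0.2]
cradle [-1.812e+02  2.156e+02 -2.000e-01]
A [  95.5 -352.3   -0.8]
B [   9.4 -384.4   -1.4]
C [ -74.5 -412.6   -2. ]
level turn deg [ 0.21 -0.33 -0.  ]
```

drive_tool(
  targets=[
    [-6,24,0,0,-0.3,0,0],
    [-10,41,0,0,-0.3,0,0],
    [-11.5,48.5,2,0,-0.3,0,0],
    [-11.5,49.4,15,0,-0.3,0,0],
    [-11.5,49.4,36,0,-0.3,0,0],
    [-11.5,49.4,58,0,-0.3,0,0],
    [-11.5,49.4,74,0,-0.3,0,0],
    [-11.5,49.4,80,0,-0.3,0,0],
    [-11.5,49.4,81.7,0,-0.3,0,0],
    [-11.5,49.4,81.7,0,-0.3,0,0],
  ],
)

```text
clock: 32.05
ee_pos: [0.5822, -0.0922, 0.121]
orientation: [3.111, 0.422, 0.001]
wrist_force: [-4.8, 3.2, 12.4]
grip_width: 0.0416
```

drive_tool(
  targets=[
    [0,0,0,0,0,0,60],
    [0,0,0,0,0,0,80],
    [0,0,0,0,0,0,100],
    [0,0,0,0,0,0,100],
    [0,0,0,0,0,0,100],
    [0,0,-10,0,0,0,100],
    [0,0,-30,0,0,0,100],
    [0,0,-55,0,0,0,100],
    [0,0,-75,0,0,0,100],
    [0,0,-85,0,0,0,100],
  ],
)

```text
clock: 33.05
ee_pos: [0.5831, -0.0925, 0.2088]
orientation: [3.109, 0.422, 0.006]
wrist_force: [0.1, 0.0, 0.0]
grip_width: 0.0927
```

```bash
python3 loc.py
```

```text
33.05 [ 0.5831 -0.0925  0.2088] yaw 15.45 tilt -0.99998 0.09267653262173532
blue [   3.7 -160.9   -0.7]
green [-1.3  1.7  0. ]
white [-85.3 -82.2  -0.7]
hot [ -6.1 -79.8  -0.4]
cradle [-1.714e+02  1.676e+02  1.000e-01]
A [ 106.4 -399.8   -1.4]
B [  20.3 -432.1   -1.8]
C [ -63.5 -460.4   -2.2]
level turn deg [ 0.25 -0.2  -0.  ]
```

drive_tool(
  targets=[
    [1,-24,0,0,0,0,100],
    [3,-65,0,0,0,0,100],
    [5,-112,0,0,0,0,100],
    [7,-160,0,0,0,0,100],
    [9,-208,0,0,0,0,100],
    [11,-256,0,0,0,0,100],
    [13,-304,0,0,0,0,100],
    [15,-350,0,0,0,0,100],
    [18,-390,0,0,0,0,100],
    [20,-418,0,0,0,0,80],
  ],
)

```text
clock: 34.05
ee_pos: [0.4898, 0.3183, 0.207]
orientation: [3.109, 0.424, 0.006]
wrist_force: [0.1, -0.1, -0.3]
grip_width: 0.0884
```

```bash
python3 loc.py
python3 - <<'E'
from h import *
d=shot('top');im=d['frame']
cv2.imwrite('pics/p6.png',np.vstack([cv2.resize(im[115:260,245:405],None,fx=3,fy=3,interpolation=2)]))
print([(proj(d,X)-[245,115])*3 for X in([.5823,-.0945,.13],[.5823,-.0945,.008])])
E
```

```text
34.05 [0.4898 0.3183 0.207 ] yaw 15.55 tilt -0.99999 0.08837819069922279
blue [-16.3 259.8   0.9]
green [-21.6 422.4   1.6]
white [-105.4  338.4    1. ]
hot [-26.2 340.9   1.2]
cradle [-191.9  588.1    1.7]
A [86.9 21.1  0.4]
B [  0.8 -11.3  -0. ]
C [-82.9 -39.8  -0.4]
level turn deg [ 0.22 -0.18 -0.  ]
[array([366.59078164, 114.52900814]), array([342.91848492, 141.93937418])]
```

View pics/p6.png

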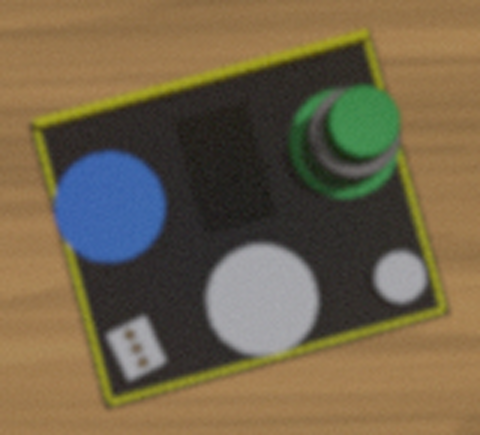

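The green jar is upright with its cap at (364,120) against an ideal (367,115), about 3 mm off. Blue is next.

drive_tool(
  targets=[
    [0.8,-8,8,0,0,0,80],
    [0.8,-11.3,25,0,0,0,75],
    [0.8,-11.3,45,0,0,0,75],
    [0.8,-11.3,65,0,0,0,75],
    [0.8,-11.3,84,0,0,0,75],
    [0.8,-11.3,92.5,0,0,0,75],
    [0.8,-11.3,92.5,0,0,0,75],
    [0.8,-11.3,92.5,0,0,0,0],
    [0.8,-11.3,92.5,0,0,0,0],
    [0.8,-11.3,92.5,0,0,0,0],
  ],
)

```text
clock: 35.1
ee_pos: [0.4876, 0.3327, 0.1155]
orientation: [3.112, 0.427, 0.008]
wrist_force: [-0.5, -0.0, 0.6]
grip_width: 0.0503
```

drive_tool(
  targets=[
    [0,0,0,0,0,0,0],
    [0,0,0,0,0,0,0],
    [0,0,0,0,0,0,0],
    [0,0,0,0,0,0,0],
    [0,0,-6,0,0,0,0],
    [0,0,-20,0,0,0,0],
    [0,0,-40,0,0,0,0],
    [0,0,-60,0,0,0,0],
    [0,0,-80,0,0,0,0],
    [0,0,-85,0,0,0,0],
  ],
)

```text
clock: 36.1
ee_pos: [0.4879, 0.3332, 0.2026]
orientation: [-3.112, -0.427, -0.013]
wrist_force: [-0.6, 0.3, -1.9]
grip_width: 0.0421
```

```bash
python3 loc.py
```

```text
36.1 [0.4879 0.3332 0.2026] yaw 15.63 tilt -0.99996 0.04208874698389028
blue [-1.890e+01  2.747e+02 -1.000e-01]
green [-2.440e+01  4.373e+02 -1.000e-01]
white [-108.1  353.1   -0.8]
hot [-2.890e+01  3.558e+02 -1.000e-01]
cradle [-195.   602.6   -1.5]
A [84.6 36.1  0.7]
B [-1.4  3.5 -0. ]
C [-85.  -25.1  -0.7]
level turn deg [ 0.02 -0.49 -0.  ]
```

drive_tool(
  targets=[
    [-1,15,0,0,-0.5,0,0],
    [-3,46,0,0,-0.5,0,0],
    [-6,82,0,0,-0.5,0,0],
    [-8,120,0,0,-0.5,0,0],
    [-11,158,0,0,-0.5,0,0],
    [-13,196,0,0,-0.5,0,0],
    [-16,230,0,0,-0.5,0,0],
    [-18,256,0,0,-0.5,0,0],
    [-18.9,270,0,0,-0.5,0,0],
    [-18.9,274.7,0,0,-0.5,0,0],
  ],
)

```text
clock: 37.1
ee_pos: [0.5434, 0.0618, 0.2015]
orientation: [3.113, 0.424, -0.003]
wrist_force: [-0.6, 0.5, -2.4]
grip_width: 0.0419
```

```bash
python3 loc.py
```

```text
37.1 [0.5434 0.0618 0.2015] yaw 15.5 tilt -1.0 0.04187152441374961
blue [ 0.8 -1.7 -0. ]
green [ -4.3 161.   -0. ]
white [-88.2  77.    0.2]
hot [-9.  79.4 -0. ]
cradle [-1.745e+02  3.267e+02  3.000e-01]
A [ 1.038e+02 -2.405e+02 -2.000e-01]
B [  17.7 -272.8    0. ]
C [-6.610e+01 -3.012e+02  2.000e-01]
level turn deg [-0.02  0.12 -0.  ]
```

drive_tool(
  targets=[
    [0.8,-1.7,15,0,0,0,0],
    [0.8,-1.7,38,0,0,0,0],
    [0.8,-1.7,60,0,0,0,0],
    [0.8,-1.7,73,0,0,0,0],
    [0.8,-1.7,78.5,0,0,0,0],
    [0.8,-1.7,79.5,0,0,0,0],
    [0.8,-1.7,79.5,0,0,0,0],
    [0.8,-1.7,79.5,0,0,0,0],
    [0.8,-1.7,79.5,0,0,0,60],
    [0.8,-1.7,79.5,0,0,0,80],
  ],
)

```text
clock: 38.1
ee_pos: [0.5441, 0.0641, 0.1225]
orientation: [-3.113, -0.424, 0.001]
wrist_force: [0.0, -0.4, -0.6]
grip_width: 0.053
```

drive_tool(
  targets=[
    [0,0,0,0,0,0,100],
    [0,0,0,0,0,0,100],
    [0,0,0,0,0,0,100],
    [0,0,0,0,0,0,100],
    [0,0,-10,0,0,0,100],
    [0,0,-30,0,0,0,100],
    [0,0,-55,0,0,0,100],
    [0,0,-75,0,0,0,100],
    [0,0,-85,0,0,0,100],
  ],
)

```text
clock: 39.0
ee_pos: [0.5452, 0.064, 0.2103]
orientation: [3.112, 0.424, 0.005]
wrist_force: [0.2, -0.0, -0.7]
grip_width: 0.0927
```

```bash
python3 loc.py
```

```text
39.0 [0.5452 0.064  0.2103] yaw 15.52 tilt -0.99999 0.09269392850427538
blue [-1.5 -0.  -0. ]
green [ -6.7 162.6   0.2]
white [-90.6  78.6  -0.2]
hot [-11.3  81.1   0.1]
cradle [-1.769e+02  3.283e+02 -1.000e-01]
A [ 101.6 -238.7    0. ]
B [  15.5 -271.2   -0.3]
C [ -68.2 -299.6   -0.6]
level turn deg [ 0.07 -0.17 -0.  ]
```

Now the white jar.

drive_tool(
  targets=[
    [-4,-18,0,0,0,0,100],
    [-12,-54,0,0,0,0,100],
    [-22,-96,0,0,0,0,100],
    [-32,-140,0,0,0,0,100],
    [-42,-184,0,0,0,0,100],
    [-52,-228,0,0,0,0,100],
    [-61,-266,0,0,0,0,100],
    [-66,-289,0,0,0,0,100],
    [-68,-297,0,0,0,0,80],
    [-68.2,-299.6,10,0,0,0,80],
  ],
)

```text
clock: 40.0
ee_pos: [0.3989, 0.3355, 0.2]
orientation: [3.112, 0.428, 0.007]
wrist_force: [0.4, 0.5, -0.3]
grip_width: 0.0812
```

```bash
python3 loc.py
```

```text
40.0 [0.3989 0.3355 0.2   ] yaw 15.64 tilt -0.99999 0.08119014341369679
blue [ 66.2 300.9   0.6]
green [ 60.7 463.5   0.7]
white [-2.300e+01  3.793e+02  2.000e-01]
hot [ 56.2 382.    0.6]
cradle [-1.099e+02  6.288e+02  1.000e-01]
A [169.8  62.4   0.8]
B [83.8 29.8  0.4]
C [0.1 1.2 0. ]
level turn deg [ 0.05 -0.26 -0.  ]
```

drive_tool(
  targets=[
    [0,1.2,12,0,0,0,75],
    [0,1.2,32,0,0,0,75],
    [0,1.2,54,0,0,0,75],
    [0,1.2,74,0,0,0,75],
    [0,1.2,85,0,0,0,75],
    [0,1.2,86,0,0,0,75],
    [0,1.2,86,0,0,0,75],
    [0,1.2,86,0,0,0,0],
    [0,1.2,86,0,0,0,0],
    [0,1.2,86,0,0,0,0],
  ],
)

```text
clock: 41.0
ee_pos: [0.4, 0.3346, 0.1147]
orientation: [-3.112, -0.428, -0.01]
wrist_force: [-0.7, 0.1, -0.3]
grip_width: 0.0504
```

drive_tool(
  targets=[
    [0,0,0,0,0,0,0],
    [0,0,0,0,0,0,0],
    [0,0,0,0,0,0,0],
    [0,0,0,0,0,0,0],
    [0,0,-6,0,0,0,0],
    [0,0,-20,0,0,0,0],
    [0,0,-40,0,0,0,0],
    [0,0,-60,0,0,0,0],
    [0,0,-80,0,0,0,0],
    [0,0,-85,0,0,0,0],
  ],
)

```text
clock: 42.0
ee_pos: [0.4003, 0.335, 0.2017]
orientation: [-3.111, -0.428, -0.014]
wrist_force: [0.4, 0.2, -1.2]
grip_width: 0.0416
```

```bash
python3 loc.py
```

```text
42.0 [0.4003 0.335  0.2017] yaw 15.66 tilt -0.99996 0.041599934421758605
blue [ 64.9 300.1   0.6]
green [ 59.3 462.7   0.5]
white [-2.430e+01  3.785e+02 -2.000e-01]
hot [ 54.9 381.2   0.5]
cradle [-111.3  628.    -1.1]
A [168.5  61.6   1.6]
B [82.6 29.   0.8]
C [-1.1  0.3 -0. ]
level turn deg [-0.   -0.53  0.  ]
```

drive_tool(
  targets=[
    [-1,12,0,0,-0.5,0,0],
    [-3,40,0,0,-0.5,0,0],
    [-5,75,0,0,-0.5,0,0],
    [-8,112,0,0,-0.5,0,0],
    [-10,150,0,0,-0.5,0,0],
    [-13,190,0,0,-0.5,0,0],
    [-15,230,0,0,-0.5,0,0],
    [-18,270,0,0,-0.5,0,0],
    [-20,308,0,0,-0.5,0,0],
    [-22,340,0,0,-0.5,0,0],
  ],
)

```text
clock: 43.0
ee_pos: [0.4699, -0.0009, 0.2001]
orientation: [-3.112, -0.426, 0.003]
wrist_force: [0.8, 1.5, -2.0]
grip_width: 0.0415
```

```bash
python3 loc.py
```

```text
43.0 [ 0.4699 -0.0009  0.2001] yaw 15.59 tilt -1.0 0.041454115915399284
blue [ 88.5 -42.3  -0.1]
green [ 83.1 120.4  -0.3]
white [-0.7 36.3 -0. ]
hot [78.5 38.8 -0.2]
cradle [-8.740e+01  2.858e+02 -1.000e-01]
A [ 1.918e+02 -2.809e+02 -1.000e-01]
B [ 1.058e+02 -3.134e+02  1.000e-01]
C [ 2.210e+01 -3.419e+02  3.000e-01]
level turn deg [-0.05  0.12 -0.  ]
```

drive_tool(
  targets=[
    [-0.7,18,0,0,0,0,0],
    [-0.7,30,0,0,0,0,0],
    [-0.7,36.3,4,0,0,0,0],
    [-0.7,36.3,18,0,0,0,0],
    [-0.7,36.3,38,0,0,0,0],
    [-0.7,36.3,58,0,0,0,0],
    [-0.7,36.3,72,0,0,0,0],
    [-0.7,36.3,78,0,0,0,0],
    [-0.7,36.3,79,0,0,0,0],
    [-0.7,36.3,79,0,0,0,0],
  ],
)

```text
clock: 44.0
ee_pos: [0.4783, -0.0348, 0.1219]
orientation: [-3.111, -0.428, 0.004]
wrist_force: [-2.5, 2.2, 7.9]
grip_width: 0.0418
```

drive_tool(
  targets=[
    [0,0,0,0,0,0,60],
    [0,0,0,0,0,0,80],
    [0,0,0,0,0,0,100],
    [0,0,0,0,0,0,100],
    [0,0,0,0,0,0,100],
    [0,0,-10,0,0,0,100],
    [0,0,-30,0,0,0,100],
    [0,0,-55,0,0,0,100],
    [0,0,-75,0,0,0,100],
    [0,0,-85,0,0,0,100],
  ],
)

```text
clock: 45.0
ee_pos: [0.4795, -0.0353, 0.2094]
orientation: [-3.112, -0.428, -0.001]
wrist_force: [-0.1, -0.1, 1.3]
grip_width: 0.0931
```

drive_tool(
  targets=[
    [-20,-30,-20,0,0,0,100],
    [-40,-70,-30,0,0,0,100],
    [-50,-110,-30,0,0,0,100],
    [-50,-150,-30,0,0,0,100],
    [-40,-190,-30,0,0,0,100],
    [-30,-230,-30,0,0,0,100],
    [-20,-260,-30,0,0,0,100],
    [-20,-270,-30,0,0,0,100],
  ],
)

```text
clock: 45.8
ee_pos: [0.3871, 0.2217, 0.2394]
orientation: [-3.111, -0.432, -0.001]
wrist_force: [0.7, 0.2, -0.4]
grip_width: 0.0928
```

Run:
```python
from loc import *
d=shot('top');im=d['frame']
cv2.imwrite('pics/p7.png',cv2.resize(im[115:275,245:510],None,fx=3,fy=3,interpolation=2))
for k in('blue','green','white'): print(k,(proj(d,[*L[k],.13])-[245,115])*3)
s=shot('scene')['frame'];cv2.imwrite('pics/p8.png',cv2.resize(s[140:260,210:410],None,fx=4,fy=4,interpolation=2))
print(r.sense()['ee_pos'],r.sense()['clock'])
```

```text
blue [ 92.47023192 188.86006022]
green [366.59078164 114.52900814]
white [270.32629479 297.57828023]
[0.38664265 0.21999687 0.23913479] 45.9
```

View pics/p7.png

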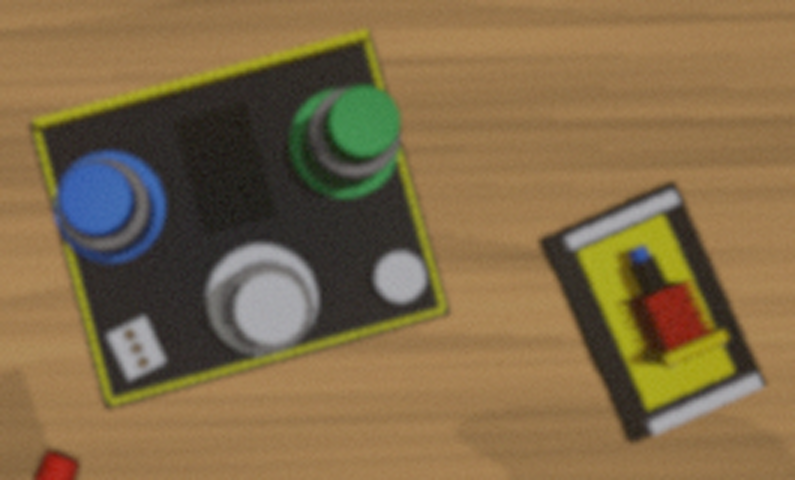

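View pics/p8.png

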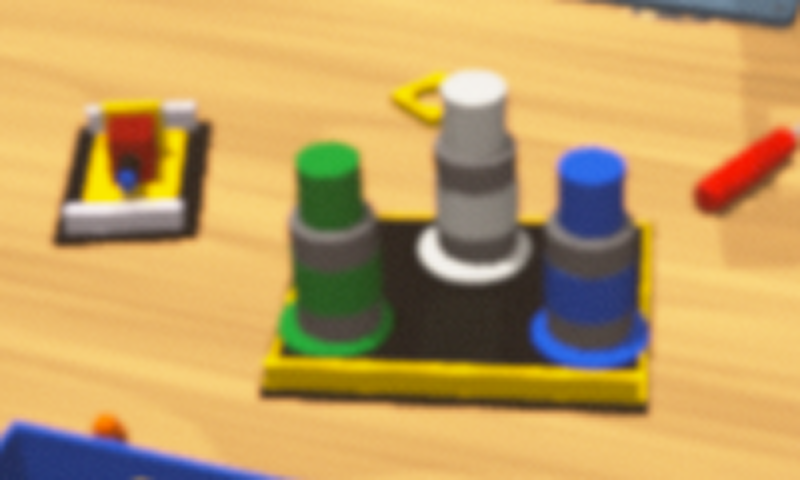

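All three jars stand upright on their own discs. Caps against their ideal positions, in zoomed pixels:

| Jar | Seen | Ideal | Offset |
|---|---|---|---|
| Blue | (95,200) | (92,189) | about 6 mm |
| White | (270,310) | (270,298) | about 7 mm |
| Green | (364,120) | (367,115) | about 3 mm |

All are inside the 15 mm limit. The hotend lies on the bed, and the rack at (136,347) hasn't moved. The arm is clear, so I'm handing in.

```bash
python3 -c "
from station import r
print(r.sense()['qvel'].round(4)); print(r.sign_off())"
```

```text
[-0.0418 -0.0092  0.0127 -0.0149  0.0002 -0.0243]
the job is handed in; nothing more can be done
None
```

I parked the three jars on the mat, laid the hotend on the cradle bed, put each jar back on the disc of its own colour, and handed the job in at about 46 s of the 136 s. The hand-in gives no verdict, so the results below are from my last pictures.

- **Hotend:** it lies upright and lengthwise on the bed. Its centre is about 2 mm from the cradle's centre (limit 12 mm), and I set its yaw to the cradle's.
- **Jars:** all three are upright and released. They sit about 3 mm (green), 6 mm (blue) and 7 mm (white) off their disc centres, all on the robot side and within the 15 mm limit.
- **Nozzle rack:** it looks unmoved, and the gripper was clear of everything at hand-in.

**Checks that disagreed:**
- My first mask of the hotend on the cradle put it about 6 mm off, because it included the shaded side. The top-face corners gave the 2 mm.
- The green and white jars touched down slightly early, with a wrist force of about 14 N and 9 N, well under the 120 N limit.

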